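# Show a pull-out fuse carrier's blades to the inspection camera

## Robot

A 6-joint arm with a two-finger parallel gripper is mounted at the origin on a cart in front of the work surface, level with it; the furniture and walls round the work are solid. World frame = base frame: x ahead of the robot, y to its left, z up, the work surface at z = 0. Lengths are in mm, angles in rad, forces in N, time in s.
With the tool pointing down it reaches from about 400 to 925 mm from the base axis. Payload 12.5 kg.
Tool frame: the origin (TCP) lies midway between the tips of the shut fingers; the grasp point (between the pads) lies 19 mm behind it; z points along the fingers, y is the line along which they close (so a half turn about z gives the same grasp; the last joint's range is limited). The gripper opens to 95 mm and grips with 3 to 60 N. Pads are 20 mm wide; open, the fingers measure 119 mm over their backs; the gripper's body (75 mm by 180 mm) begins 59 mm behind the grasp point.
Start: joints at [1.048, 0.491, 1.559, -0, 1.092, -0.106], TCP at [253.009, 571.519, 214.661] pointing down, gripper open.
Joint ranges: [-3.1, 3.1], [-0.84, 2.19], [0.05, 2.79], [-1.13, 4.28], [0.06, 2.93], [-2.69, 2.69]. Speed limits (rad/s): [2.22, 2.22, 2.79, 3.14, 3.14, 3.14].

## Interface

Orientations are given as a rotation vector (axis times angle).
In Python, from bench import * gives the robot as it stands. The module is installed in compiled form; this text tells all that it offers.
- The arm moves only by the tool move_arm, never from a script. Its argument "motion" is a list that holds one entry, the list of rows, each a list of 5 numbers: the opening, from 0 (shut) to 1 (fully open), then the shift along the tool's x, y, z in m, then the turn about the tool's z in degrees. In form: [[[grip, x, y, z, yaw], ...]]. A call has 1 to 8 rows; each row is the pose to reach, as a shift and turn from the pose commanded when the call began, along the tool's axes at that moment; what a row does not reach only later rows make up. A row lasts 1/12 s, in which the tool goes at most 41.7 mm and 7.16 degrees, less where a joint would pass 70% of its speed; a pose out of reach is approached as far as the arm can. A call with a gripper value outside its range is refused whole. The fingers move at their own pace and stop on an object; "force" is the grip in N (left out, the last holds). Time passes only in rows, so rows that repeat a pose let the fingers close. It gives the time, the measured TCP pose, the force, the opening and the grip force at its end, in the units of the state.
- get_obs(): the state, without advancing time (a new reading comes with each control period).
- camera(name): name is "side" or "top"; returns the picture (400x640x3 uint8, blue, green, red); there is no depth.
- get_calibration(name): a dict with "fx", "fy", "cx", "cy" (pixels), "view" (4x4, takes a point from world to camera coordinates). Camera axes: x right, y up, looking along -z (the intrinsics and any distortion apply to the point x, -y, -z); pixel columns grow to the right and rows downward; lengths in mm; the calibration is good to about 2 mm. A picture is of the moment at which its call begins. get_calibration takes no time and is no camera call.
- job_done(): hands the job in; it is judged then, once.
Trained networks look in the newest picture that a camera, given by its name, has taken for a name from the list of things; names that differ only in an ending like _2 or _b are one class to them, and where a whole thing is asked for, a point or a joint stands for the part that bears it (a point fixed in the world has none). Each returns a list of dicts, best first, with "conf" (0 to 1); they miss things now and then, are a little off and sometimes report something else, mostly with a low value. They report only what shows in the picture. A call takes as long as a camera call.
- look_for(camera, label): "pixel" ([column, row] in pixels, amid what is visible of it).
- silhouettes(camera, label): "pixels" (400x640 bool, what is visible of it) and "pixel" ([column, row] in pixels, amid what is visible of it).
The state is a dict: "clock": time; "joint_positions": joint angles; "qvel": joint speeds; "joint_efforts": joint torques, N m; "ee_pos": TCP position; "tcp_rot": TCP orientation; "ft_force": force on the tool from outside, world axes, zero at the start; "torque": the same for the moment, N m; "opening": opening from 0.0 (shut) to 1.0 (fully open); "grasp_force": force on a finger pad.
Only numpy, scipy, OpenCV 4.12 (cv2) and the standard library are available. Lean on these libraries where they do the work, as an engineer would, in place of code of your own. Each camera call takes 0.05 s, during which the arm holds its last target. There are 200 camera calls.

## Task

Swing the cover of the grey isolator box wide open and leave it open, then pull the black fuse carrier straight up out of its base by its handle. Hold it up to the inspection camera so that its blades point squarely into the lens, centred, with the blade tips 10 cm from the glass and the carrier's long side level across the picture; finish while still holding it there. Do not touch the camera or its stand, and do not knock the other things on the bench about.

Things in the scene. Friction and masses are not known exactly. Their poses are not given: they have to be found in the camera images.
- isolator: Grey steel isolator box on its back on a plywood board (160 x 140 x 9 mm), fixed, left or right of the camera. Box 120 mm (its x) by 116 mm (y); tray rim 40 mm above the bench, shut cover's top 88 mm. Origin: centre of the board's underside; z up; its -x end faces the robot (yaw within 0.25 rad), its +x end has the hinge. Inside, a grey slotted contact base, top 31 mm above the bench.
- cover (a joint): Hinge of the isolator's 48 mm deep steel cover, rad: 0 shut, grows as the near edge swings up and away from the robot; 1.57 upright, stop at 1.85. Starts shut or ajar (up to 0.2). Stiff friction hinge (about 0.28 N m, cover 0.25 kg): the cover stays at any angle where it is left.
- cover_hinge (a point): Middle of the hinge line: 60 mm along +x from the isolator's origin and 40 mm up; the hinge axis is the isolator's y.
- cover_pull (a point): Centre of the black finger pull on the cover's near edge: a lug 16 mm wide (isolator's y), 12 mm thick, sticking out 20 mm, just below the cover's top. Shut: 130 mm from the hinge towards the near end and 41 mm above it. Pinched across its width from above, it turns between the pads while the tool keeps pointing down; with the cover upright it points up. Over 40 mm free either side.
- fuse_carrier: Black pull-out fuse carrier, 0.11 to 0.23 kg, loose, seated in the contact base, under the cover at first. Body 70 mm (x, the long side) x 44 (y) x 18 (z), two white cartridge fuses on top. Origin: centre of the body's underside; z up towards the handle. Four copper blades (12 x 3 mm) reach 16 mm below the underside into slots with about 1 mm play: no catch, it lifts out straight up.
- handle: The carrier's D-handle, fixed to it, same axes. Origin: centre of its bar, 44 mm above the underside. Bar along x, 62 mm long, 12 mm wide (y), 12 mm high, on two posts, 20 mm above the body. Grasp it at the middle across its width from above; with the cover open it stands well above the tray's rim.
- blade_tips (a point): Point of the carrier midway between the four blade tips, 16 mm below the underside on the carrier's axis, 60 mm below the handle's centre.
- camera_stand: Heavy stand of the inspection camera, fixed to the bench: steel base plate 110 mm (its +x) x 90 mm (y) x 10 mm with a yoke. Origin: middle of the plate's front edge (the edge towards the robot), on the bench; the plate runs from there to +x.
- camera: Inspection camera in the yoke, white ring light 50 mm across, 86 mm long behind the glass. Origin: centre of the lens glass, 40 mm along the stand's +x from its origin, 113 mm above the bench. z: optical axis out of the lens, up and leaning 30 degrees from vertical towards the stand's -x (to the robot). y: the wide side of the picture, level, same as the stand's y.
- view_point (a point): The point in the air 100 mm in front of the lens glass on the optical axis, 200 mm above the bench, where the blade tips have to be.
- relay: Bystander: loose beige relay 52 x 28 x 31 mm between the isolator and the camera. Origin: centre of its underside.
- tape: Bystander: loose roll of black tape, 51 mm across, 19 mm high, between the isolator and the camera. Origin: centre of its underside.
- tin: Bystander: loose black and white tin, 60 mm across, 36 mm high, behind the work. Origin: centre of its underside.
- terminal_grey: Bystander: loose grey terminal block 47 x 12 x 39 mm on the right. Origin: centre of its underside.
- terminal_blue: Bystander: loose blue terminal block 47 x 12 x 39 mm on the right. Origin: centre of its underside.
- pliers: Bystander: loose blue-handled pliers, 173 mm long, 15 mm high, behind on the left. Origin: centre of its underside.
- marker: Bystander: loose black and white marker pen, 135 mm long, 16 mm thick, on the left. Origin: centre of its underside.

How it is judged (in metres and radians):
On the way, in this order (a step that is already met when the one before it is completed fails the run):
1. the cover is open (1.3 rad or more) with the carrier still in its base (value of joint cover above 1.3 rad and z of fuse_carrier in the frame of isolator below 0.04 m), for 0.2 s.
2. the carrier is held by its handle, upright, its blades drawn clear above the box (z of fuse_carrier in the frame of isolator above 0.055 m and angle between fuse_carrier's own z axis and vertical below 0.35 rad and x of fuse_carrier in the frame of isolator between -0.06 and 0.06 m and y of fuse_carrier in the frame of isolator between -0.06 and 0.06 m and contact force between the fingers and handle above 0.5 N), for 0.1 s.
At the end, for the whole second after the job is handed in: Carrier held still by its handle, blades towards the lens: tips within 18 mm of the point 100 mm in front of the lens, axis within 10 degrees of the optical axis, long side within 11 degrees of the picture's wide side (either way round). Cover still open over 1.2 rad (distance between blade_tips and view_point below 0.018 m and angle between the z axis of fuse_carrier and the z axis of camera, either way round below 0.18 rad and angle between the x axis of fuse_carrier and the y axis of camera, either way round below 0.2 rad and z of handle in the frame of camera above 0.13 m and contact force between the fingers and handle above 1 N and contact force between fuse_carrier and isolator below 0.1 N and linear speed of fuse_carrier below 0.03 m/s and value of joint cover above 1.2 rad); the arm keeps its last pose, push and grip.
It fails at once if the camera or its stand is touched (over 1 N) (contact force between any of the arm, the fingers, fuse_carrier and camera_stand above 1 N).
It fails at once if a bystander is pushed more than 30 mm (distance of any of relay, tape, tin, terminal_grey, terminal_blue, pliers, marker from where it was at the start of the episode above 0.03 m).
It also fails if it takes over 48 s, if anything falls off the work surface, if the arm or the gripper's body presses on something with over 40 N, if the wrist force passes 120 N, or if a joint passes its speed limit or range.

## Working session

There is one attempt and no reset: what is moved stays moved. The work goes in short steps, Python scripts to look and compute and a tool call to move; the robot and the scene stay as the last step left them, time stands still between calls to the robot, and variables do not carry over. Pictures are saved under pics/ and viewed, at most 10 in all, crops included, and the job is handed in when it is done.

Besides the shell and the picture viewer there is one more tool, called in YAML: its name, and indented under it one key for each argument. move_arm: Moves the arm, as the interface text tells. Its arguments: {"type":"object","properties":{"motion":{"type":"array","items":{"type":"array","items":{"type":"array","items":{"type":"number"}}}},"force":{"type":"number"}},"required":["motion"]}

```bash
mkdir -p pics; cat > h.py <<'E'
from bench import *
import numpy as np, cv2
from scipy.spatial.transform import Rotation as R
def ray(cal,px):
    V=np.array(cal["view"]);Rm=V[:3,:3];t=V[:3,3]
    d=np.array([(px[0]-cal["cx"])/cal["fx"],-(px[1]-cal["cy"])/cal["fy"],-1.0])
    return -Rm.T@t, Rm.T@d
def onz(cal,px,z):
    c,d=ray(cal,px); return c+d*(z-c[2])/d[2]
def proj(cal,p):
    V=np.array(cal["view"]);q=V[:3,:3]@np.array(p)+V[:3,3]
    return np.array([cal["cx"]+cal["fx"]*q[0]/-q[2],cal["cy"]-cal["fy"]*q[1]/-q[2]])
E
python3 - <<'E'
from h import *
for n in("top","side"):
    cv2.imwrite(f"pics/{n}0.png",camera(n)); c=get_calibration(n); print(n,c.keys(),c["fx"],ray(c,(320,200)))
    for l in["isolator","cover","cover_pull","fuse_carrier","camera_stand","camera","relay","tape","tin","terminal_grey","terminal_blue","pliers","marker"]:
        r=look_for(n,l)
        print(l,[(np.round(x["pixel"]),round(x["conf"],2),onz(c,x["pixel"],0).round()) for x in r[:2]])
o=get_obs();print(o["clock"],o["ee_pos"],o["tcp_rot"])
E
```

```text
top dict_keys(['fx', 'fy', 'cx', 'cy', 'view']) 420.38434452625023 (array([ 503.56177909,   23.11992194, 1495.77285316]), array([ 0.05803349,  0.02761768, -0.99802604]))
isolator []
cover [(array([266., 223.]), 0.72, array([504., 253.,   0.]))]
cover_pull [(array([266., 221.]), 0.89, array([509., 253.,   0.])), (array([436., 212.]), 0.55, array([ 560., -346.,    0.]))]
fuse_carrier [(array([323., 202.]), 0.52, array([582.,  53.,   0.])), (array([223., 210.]), 0.22, array([546., 411.,   0.]))]
camera_stand [(array([267., 223.]), 0.57, array([502., 252.,   0.])), (array([367., 202.]), 0.56, array([ 588., -102.,    0.]))]
camera [(array([369., 202.]), 0.53, array([ 589., -109.,    0.]))]
relay []
tape [(array([320., 198.]), 0.65, array([597.,  64.,   0.]))]
tin [(array([314., 162.]), 0.8, array([727.,  92.,   0.]))]
terminal_grey [(array([265., 223.]), 0.19, array([504., 258.,   0.]))]
terminal_blue [(array([432., 212.]), 0.45, array([ 559., -332.,    0.]))]
pliers [(array([235., 166.]), 0.73, array([706., 374.,   0.]))]
marker [(array([221., 210.]), 0.47, array([544., 417.,   0.]))]
si
[... 315 characters left out ...]
y([287., 171.]), 0.59, array([514., 352.,   0.]))]
fuse_carrier []
camera_stand [(array([322., 267.]), 0.87, array([583., -80.,  -0.]))]
camera [(array([325., 248.]), 0.78, array([599., -13.,   0.]))]
relay [(array([271., 230.]), 0.85, array([457.,  76.,   0.]))]
tape [(array([310., 224.]), 0.79, array([569.,  88.,   0.]))]
tin []
terminal_grey [(array([283., 347.]), 0.72, array([ 475., -301.,    0.]))]
terminal_blue [(array([323., 353.]), 0.58, array([ 560., -325.,   -0.]))]
pliers [(array([347., 165.]), 0.48, array([713., 356.,  -0.]))]
marker [(array([306., 159.]), 0.61, array([583., 410.,  -0.]))]
1.4 [253.03363418 571.51253448 214.67459141] [6.49978100e-01 3.07356830e+00 1.76863366e-04]
```

```bash
python3 - <<'E'
from h import *
a=cv2.imread("pics/top0.png")[130:280,190:450]
b=cv2.imread("pics/side0.png")[110:310,220:420]
cv2.imwrite("pics/top0c.png",cv2.resize(a,None,fx=3,fy=3,interpolation=2))
cv2.imwrite("pics/side0c.png",cv2.resize(b,None,fx=3,fy=3,interpolation=2))
E
```

```text
(no output)
```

View pics/top0c.png

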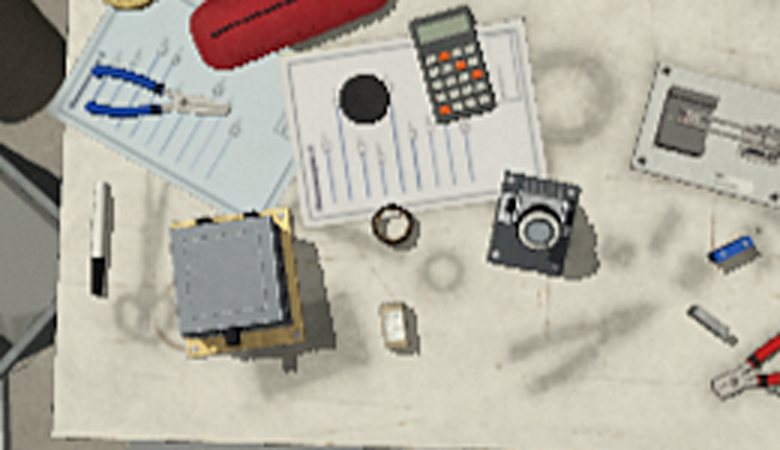

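View pics/side0c.png

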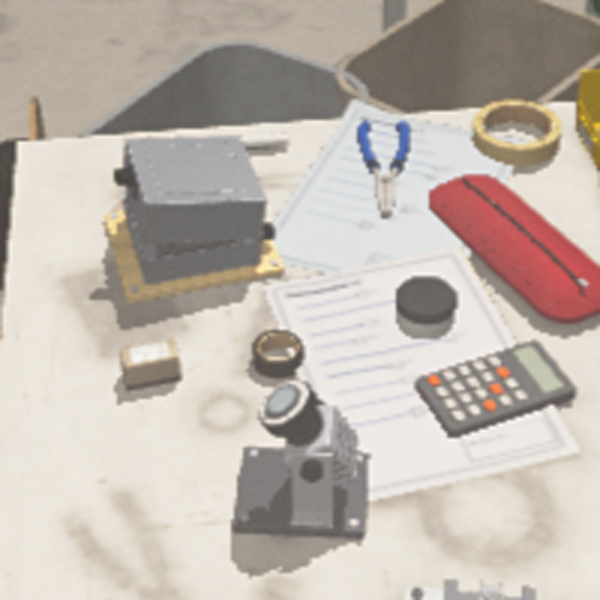

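The top view shows the isolator left of the camera at crop (235,275), with the pull at (233,338). The camera plate corners are near (505,170), (580,183), (560,272) and (488,262). The side view shows the cover slightly ajar, the pull at (123,177), and the plate corners. Next I'll fit the poses to these features.

```bash
cat > fit.py <<'E'
from h import *
from scipy.optimize import least_squares
ct,cs=get_calibration("top"),get_calibration("side")
T=lambda u,v:np.array([190+u/3,130+v/3]); S=lambda u,v:np.array([220+u/3,110+v/3])
def cov(a,p): # point rel. hinge
    return [60+p[0]*np.cos(a)+p[2]*np.sin(a),p[1],40-p[0]*np.sin(a)+p[2]*np.cos(a)]
def W(q,p): c,s=np.cos(q[2]),np.sin(q[2]); return [q[0]+c*p[0]-s*p[1],q[1]+s*p[0]+c*p[1],p[2]]
iso=[(ct,T(302,338),0,(-80,-70,9)),(ct,T(288,208),0,(80,-70,9)),(ct,T(190,356),0,(-80,70,9)),
(cs,S(127,300),0,(-80,-70,9)),(cs,S(283,268),0,(80,-70,9)),
(ct,T(233,338),1,(-130,0,41)),(cs,S(123,177),1,(-130,0,41)),
(ct,T(172,225),1,(0,58,48)),(ct,T(272,212),1,(0,-58,48)),(ct,T(282,318),1,(-120,-58,48)),(ct,T(182,337),1,(-120,58,48)),
(cs,S(125,140),1,(-120,58,48)),(cs,S(248,137),1,(0,58,48)),(cs,S(267,205),1,(0,-58,48)),(cs,S(135,205),1,(-120,-58,48))]
f=lambda q:np.concatenate([proj(c,W(q,cov(q[3],p) if k else p))-x for c,x,k,p in iso])
r=least_squares(f,[500,270,.1,.1],x_scale=[10,10,.1,.1],loss="soft_l1");print("iso",r.x.round(3));print(r.fun.reshape(-1,2).round(1).tolist())
s30,c30=.5,.866
st=[(ct,T(505,170),(110,45,10)),(ct,T(580,183),(110,-45,10)),(ct,T(560,272),(0,-45,10)),(ct,T(488,262),(0,45,10)),
(cs,S(235,525),(0,-45,10)),(cs,S(245,447),(0,45,10)),(cs,S(367,537),(110,-45,10)),(ct,T(540,232),(40,0,113)),(cs,S(285,400),(40,0,113))]
g=lambda q:np.concatenate([proj(c,W(q,p))-x for c,x,p in st])
r2=least_squares(g,[560,-100,0.],x_scale=[10,10,.1],loss="soft_l1");print("stand",r2.x.round(3));print(r2.fun.reshape(-1,2).round(1).tolist())
q=r.x;print("pull",np.round(W(q,cov(q[3],(-130,0,41)))),"hinge",np.round(W(q,(60,0,40))))
print("view",np.round(W(r2.x,(-10,0,199.6))),"lens",np.round(W(r2.x,(40,0,113))))
E
python3 fit.py
```

```text
iso [5.00887e+02 2.39986e+02 1.51000e-01 1.60000e-01]
[[1.3, 1.2], [0.6, -0.4], [-0.6, -0.0], [-0.3, -0.8], [0.6, 0.3], [0.2, -0.5], [0.4, 0.2], [-0.4, 0.8], [0.4, 0.9], [0.6, 0.8], [-0.8, -1.2], [0.1, -0.4], [-2.3, -0.4], [0.1, -1.1], [3.2, 0.4]]
stand [ 5.26378e+02 -9.63040e+01 -1.71000e-01]
[[0.2, -0.4], [0.2, 0.2], [0.9, 1.1], [-0.2, -0.6], [-0.3, 0.6], [0.0, -0.4], [0.4, -1.5], [-0.1, -0.4], [-0.4, 0.1]]
pull [440. 231. 101.] hinge [560. 249.  40.]
view [517. -95. 200.] lens [ 566. -103.  113.]
```

move_arm:
  motion:
    - [[1,0,0,-0.04,0],[1,0,0,-0.08,0],[1,0,0,-0.12,0],[1,0,0,-0.16,0],[1,0,0,-0.2,0],[1,0,0,-0.24,0],[1,0,0,-0.28,0],[1,0,0,-0.32,0]]

```text
clock: 2.07
ee_pos: [252.6, 570.9, 537.0]
tcp_rot: [0.65, 3.073, 0.001]
ft_force: [0.4, 1.9, 0.3]
opening: 1.001
grasp_force: 0.0
```

move_arm:
  motion:
    - [[1,0,0,-0.04,0],[1,0,0,-0.08,0],[1,0,0,-0.12,0],[1,0,0,-0.16,0],[1,0,0,-0.2,0],[1,0,0,-0.24,0],[1,0,0,-0.28,0]]

```text
clock: 2.65
ee_pos: [242.4, 546.3, 725.1]
tcp_rot: [-0.65, -3.071, 0.003]
ft_force: [1.6, 0.9, -2.1]
opening: 0.999
grasp_force: 0.0
```

```bash
python3 -c "
from h import *
o=get_obs();print(o['joint_positions'],o['ee_pos'],o['tcp_rot'],R.from_rotvec(o['tcp_rot']).as_matrix())"
```

```text
[ 1.04194724  0.57337211  0.05453722  0.00297326  2.51617205 -0.10949666] [242.37357078 546.31098077 725.07767977] [-6.49696077e-01 -3.07118677e+00  2.85020256e-03] [[-0.91432797  0.40496512 -0.00275958]
 [ 0.40496954  0.91432929 -0.00127231]
 [ 0.00200793 -0.00228086 -0.99999538]]
```

move_arm:
  motion:
    - [[1,0,0.1,0,0],[1,0,0.2,0,0],[1,0,0.3,0,0],[1,0,0.4,0,0]]

```text
clock: 2.98
ee_pos: [277.6, 627.0, 661.0]
tcp_rot: [0.648, 3.066, 0.054]
ft_force: [0.6, 0.9, -0.2]
opening: 1.002
grasp_force: 0.0
```

```bash
python3 -c "
from h import *
o=get_obs();print(o['clock'],o['joint_positions'],o['qvel'],o['ee_pos'],R.from_rotvec(o['tcp_rot']).as_matrix())"
```

```text
2.9833 [ 1.05646055  0.6777897   0.04783896  0.00446408  2.38094773 -0.09422967] [ 0.03240081  0.30775051 -0.00483343 -0.00395794 -0.31253011  0.03063506] [277.64198145 627.00081978 660.95645022] [[-9.14379109e-01  4.04597827e-01  1.45411272e-02]
 [ 4.04858897e-01  9.13819440e-01  3.19891410e-02]
 [-3.45227812e-04  3.51373069e-02 -9.99382435e-01]]
```

move_arm:
  motion:
    - [[1,0,0,0.04,0],[1,0,0,0.08,0],[1,0,0,0.12,0],[1,0,0,0.12,0]]

```text
clock: 3.32
ee_pos: [279.0, 629.9, 552.6]
tcp_rot: [0.648, 3.065, 0.058]
ft_force: [0.8, 1.8, 1.3]
opening: 1.002
grasp_force: 0.0
```

```bash
python3 -c "
from h import *
o=get_obs();print(o['clock'],o['joint_positions'],o['qvel'],o['ee_pos'],R.from_rotvec(o['tcp_rot']).as_matrix())"
```

```text
3.3167 [ 1.05684521  0.49174437  0.70444869  0.00323251  1.90731938 -0.0960507 ] [ 9.41732612e-04 -4.18153099e-01  1.97282816e+00 -2.18008323e-03
 -1.53421510e+00 -3.65591786e-03] [278.9887496  629.90580345 552.57787379] [[-9.14393976e-01  4.04506830e-01  1.60586423e-02]
 [ 4.04824931e-01  9.13737425e-01  3.46510292e-02]
 [-6.56804498e-04  3.81856312e-02 -9.99270447e-01]]
```

```bash
cat >> h.py <<'E'
ISO=[500.9,240.0,.151]; ST=[526.4,-96.3,-.171]
def cov(a,p): return [60+p[0]*np.cos(a)+p[2]*np.sin(a),p[1],40-p[0]*np.sin(a)+p[2]*np.cos(a)]
def W(q,p): c,s=np.cos(q[2]),np.sin(q[2]); return np.array([q[0]+c*p[0]-s*p[1],q[1]+s*p[0]+c*p[1],p[2]])
def st():
    o=get_obs(); return np.array(o["ee_pos"]),R.from_rotvec(o["tcp_rot"]),o
def to(*pts):
    e,r,o=st(); M=r.as_matrix(); print("az",np.degrees(np.arctan2(M[1,1],M[0,1])).round(1),"z",M[:,2].round(3),"pos",e.round(1),"f",np.round(o["ft_force"],1),"op",round(o["opening"],3),"gf",round(float(np.max(o["grasp_force"])),1),"t",o["clock"])
    for p in pts: print(np.round(r.inv().apply(np.array(p)-e)/1000,3).tolist(), np.linalg.norm(p-e).round())
E
python3 - <<'E'
from h import *
P=lambda a,dz=-10:W(ISO,cov(a,(-135,0,41)))+[0,0,dz]
to(P(.16,80),P(.16))
E
```

```text
az 66.1 z [ 0.016  0.035 -0.999] pos [279.  629.9 552.6] f [0.8 1.8 1.3] op 1.002 gf 0.0 t 3.3167
[-0.304, -0.317, 0.359] 567.0
[-0.304, -0.32, 0.449] 630.0
```

move_arm:
  motion:
    - [[1,-0.02,-0.021,0.024,0],[1,-0.042,-0.044,0.05,0],[1,-0.063,-0.066,0.075,0],[1,-0.084,-0.088,0.1,0],[1,-0.105,-0.11,0.124,0],[1,-0.126,-0.132,0.149,0],[1,-0.147,-0.154,0.174,0],[1,-0.168,-0.176,0.199,0]]

```text
clock: 3.98
ee_pos: [364.6, 406.0, 347.4]
tcp_rot: [0.648, 3.064, 0.054]
ft_force: [0.7, 0.1, -0.2]
opening: 1.002
grasp_force: 0.0
```

move_arm:
  motion:
    - [[1,-0.02,-0.021,0.024,-7],[1,-0.042,-0.044,0.05,-14],[1,-0.063,-0.066,0.075,-21],[1,-0.084,-0.088,0.1,-28],[1,-0.105,-0.11,0.124,-32.5],[1,-0.126,-0.132,0.149,-32.5],[1,-0.136,-0.141,0.16,-32.5]]

```text
clock: 4.57
ee_pos: [434.1, 225.3, 181.3]
tcp_rot: [-0.234, 3.117, 0.043]
ft_force: [0.1, 0.6, -0.2]
opening: 1.002
grasp_force: 0.0
```

```bash
python3 - <<'E'
from h import *
P=lambda a,dz=-10:W(ISO,cov(a,(-135,0,41)))+[0,0,dz]
to(P(.16,80),P(.16))
for n in("top","side"):
    im=camera(n);cv2.imwrite(f"pics/{n}1.png",im)
a=cv2.imread("pics/top1.png")[170:270,220:320];b=cv2.imread("pics/side1.png")[100:230,230:340]
cv2.imwrite("pics/c1.png",np.hstack([cv2.resize(a,(400,480)),cv2.resize(b,(400,480))]))
E
```

```text
az 98.6 z [ 0.014  0.029 -0.999] pos [434.1 225.3 181.3] f [ 0.1  0.6 -0.2] op 1.002 gf 0.0 t 4.5667
[-0.001, 0.004, -0.001] 5.0
[0.0, 0.002, 0.089] 89.0
```

View pics/c1.png

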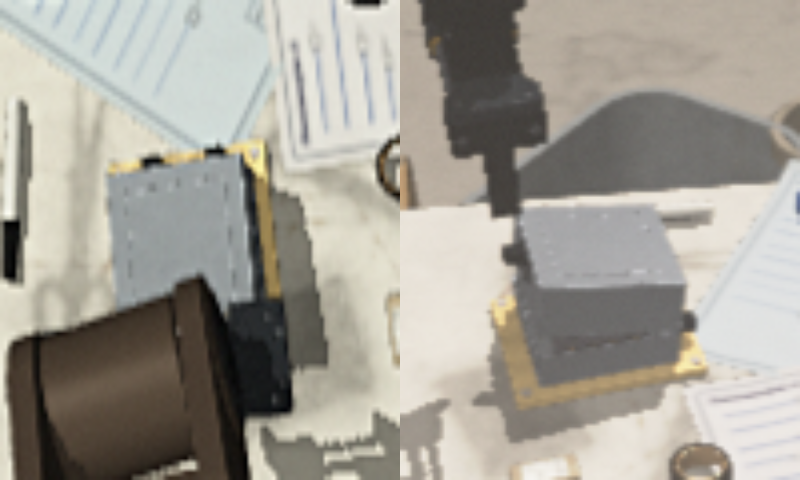

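The gripper is above and aligned with the pull (side crop: finger at (503,200), pull at (512,252)). I'll descend and pinch.

move_arm:
  motion:
    - [[0.6,0,0.002,0.03,0],[0.6,0,0.002,0.06,0],[0.6,0,0.002,0.089,0],[0.1,0,0.002,0.089,0],[0.1,0,0.002,0.089,0],[0.1,0,0.002,0.089,0],[0.1,0,0.002,0.089,0],[0.1,0,0.002,0.089,0]]
  force: 25

```text
clock: 5.33
ee_pos: [435.0, 232.8, 95.5]
tcp_rot: [-0.235, 3.114, 0.045]
ft_force: [-0.5, -0.3, -0.3]
opening: 0.497
grasp_force: 0.0
```

```bash
python3 - <<'E'
from h import *
P=lambda a,dz=-10:W(ISO,cov(a,(-135,0,41)))+[0,0,dz]
e,r,o=st(); off=P(.16)-e; print(off)
to(*[P(a)-off for a in np.linspace(.16,1.68,17)[1:]])
E
```

```text
[-0.12884608 -2.88669154 -3.52874576]
az 98.7 z [ 0.016  0.03  -0.999] pos [435.  232.8  95.5] f [-0.5 -0.3 -0.3] op 0.497 gf 0.0 t 5.3333
[-0.007, 0.0, -0.012] 13.0
[-0.014, 0.001, -0.023] 27.0
[-0.023, 0.001, -0.033] 40.0
[-0.033, 0.001, -0.042] 53.0
[-0.043, 0.001, -0.05] 66.0
[-0.055, 0.002, -0.057] 79.0
[-0.067, 0.002, -0.064] 92.0
[-0.079, 0.002, -0.069] 105.0
[-0.092, 0.002, -0.072] 117.0
[-0.105, 0.002, -0.075] 129.0
[-0.118, 0.002, -0.076] 141.0
[-0.132, 0.002, -0.076] 152.0
[-0.145, 0.002, -0.075] 163.0
[-0.158, 0.002, -0.073] 174.0
[-0.171, 0.002, -0.069] 184.0
[-0.184, 0.002, -0.064] 194.0
```

move_arm:
  motion:
    - [[0.05,0,-0.002,0.001,0],[0.05,0,-0.002,0.001,0],[0.05,0,-0.002,0.001,0],[0.05,0,-0.002,0.001,0],[0.05,0,-0.002,0.001,0],[0.05,0,-0.002,0.001,0],[0.05,0,-0.002,0.001,0]]
  force: 25

```text
clock: 5.92
ee_pos: [434.6, 231.5, 92.9]
tcp_rot: [-0.235, 3.117, 0.046]
ft_force: [-3.4, 11.0, 1.3]
opening: 0.165
grasp_force: 25.0
```

```bash
python3 - <<'E'
from h import *
to()
im=camera("side");cv2.imwrite("pics/s2.png",cv2.resize(im[130:220,250:350],(600,540)))
E
```

```text
az 98.6 z [ 0.013  0.03  -0.999] pos [434.6 231.5  92.9] f [-3.4 11.   1.3] op 0.165 gf 25.0 t 5.9167
```

View pics/s2.png

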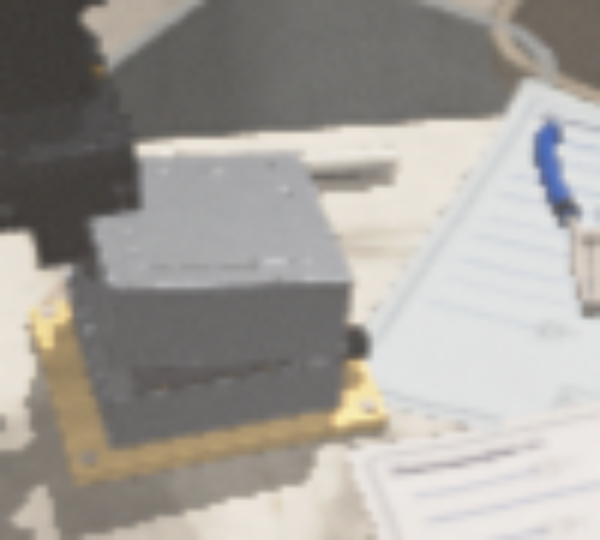

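The pull is pinched: 15.7 mm between the pads, 25 N. I'll swing along the arc.

move_arm:
  motion:
    - [[0.05,-0.007,0.001,-0.012,0],[0.05,-0.014,0.001,-0.023,0],[0.05,-0.023,0.001,-0.033,0],[0.05,-0.033,0.001,-0.042,0],[0.05,-0.043,0.001,-0.05,0],[0.05,-0.055,0.002,-0.057,0],[0.05,-0.067,0.002,-0.064,0]]
  force: 35

```text
clock: 6.55
ee_pos: [499.0, 242.1, 157.4]
tcp_rot: [-0.235, 3.12, 0.046]
ft_force: [0.2, 15.6, -17.5]
opening: 0.166
grasp_force: 35.0
```

```bash
python3 - <<'E'
from h import *
P=lambda a,dz=-10:W(ISO,cov(a,(-135,0,41)))+[0,0,dz]
off=np.array([0,-2.,-1.5])
e,r,o=st();p=e+off
v=np.array([np.cos(.151),np.sin(.151),0]);x=(p-W(ISO,[0,0,0]))@v-60;z=p[2]+10-40
print("angle est",np.arctan2(41,-135)-np.arctan2(z,x),np.hypot(x,z),np.hypot(135,41),o["torque"])
to(*[P(a)-off for a in np.linspace(.16,1.68,17)[8:]])
E
```

```text
angle est 0.8192553782063605 140.32227784427025 141.088624630053 [2.70067254 0.18082495 0.05282999]
az 98.6 z [ 0.01   0.031 -0.999] pos [499.  242.1 157.4] f [  0.2  15.6 -17.5] op 0.166 gf 35.0 t 6.55
[-0.013, -0.0, -0.006] 14.0
[-0.026, -0.0, -0.01] 28.0
[-0.039, 0.0, -0.013] 41.0
[-0.052, 0.0, -0.014] 54.0
[-0.065, 0.0, -0.014] 67.0
[-0.079, 0.0, -0.013] 80.0
[-0.092, 0.0, -0.011] 93.0
[-0.105, -0.0, -0.007] 105.0
[-0.117, -0.0, -0.002] 117.0
```

move_arm:
  motion:
    - [[0.05,-0.013,0.002,-0.006,0],[0.05,-0.026,0.003,-0.01,0],[0.05,-0.039,0.003,-0.013,0],[0.05,-0.052,0.003,-0.014,0],[0.05,-0.065,0.003,-0.014,0],[0.05,-0.079,0.003,-0.013,0],[0.05,-0.092,0.003,-0.011,0],[0.05,-0.105,0.003,-0.007,0]]

```text
clock: 7.22
ee_pos: [603.1, 259.6, 166.9]
tcp_rot: [-0.235, 3.119, 0.044]
ft_force: [-2.6, 3.0, 4.3]
opening: 0.162
grasp_force: 35.0
```

```bash
python3 - <<'E'
from h import *
off=np.array([0,-2.,-1.5])
e,r,o=st();p=e+off
v=np.array([np.cos(.151),np.sin(.151),0]);x=(p-W(ISO,[0,0,0]))@v-60;z=p[2]+10-40
print("angle est",np.arctan2(41,-135)-np.arctan2(z,x),np.hypot(x,z),np.hypot(135,41),o["torque"])
to()
im=camera("side");cv2.imwrite("pics/s3.png",cv2.resize(im[100:220,250:370],(600,600)))
E
```

```text
angle est 1.587972734998374 142.26273848535502 141.088624630053 [0.31854002 0.72439134 0.03739622]
az 98.6 z [ 0.012  0.029 -1.   ] pos [603.1 259.6 166.9] f [-2.6  3.   4.3] op 0.162 gf 35.0 t 7.2167
```

View pics/s3.png

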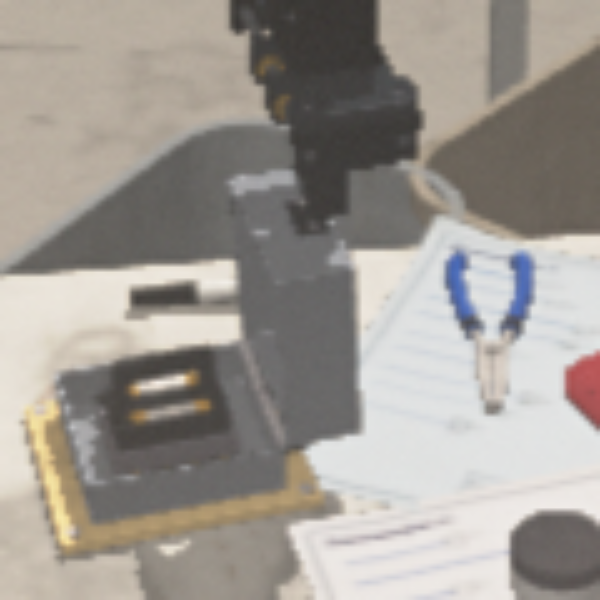

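Side view: the cover is upright (about 1.6 rad) and the carrier sits in its base at crop (165,400). I'll release the pull, rise and back off.

move_arm:
  motion:
    - [[0.5,0,0,0,0],[0.5,0,0,0,0],[0.5,0,0,0,0],[0.5,0,0,0,0],[0.5,0,0,-0.03,0],[0.5,0,0,-0.07,0],[0.5,0,0,-0.11,0],[0.5,0.02,0,-0.13,0]]

```text
clock: 7.93
ee_pos: [583.7, 252.4, 300.8]
tcp_rot: [-0.234, 3.112, 0.045]
ft_force: [0.7, -0.1, 0.8]
opening: 0.499
grasp_force: 0.0
```

move_arm:
  motion:
    - [[0.5,0.04,0,0,0],[0.5,0.08,0,0,0],[0.5,0.12,0,0,0],[0.5,0.16,0,0,0],[0.5,0.2,0,0,0],[0.5,0.24,0,0,0],[0.5,0.24,0,0,0]]

```text
clock: 8.52
ee_pos: [338.2, 215.1, 292.4]
tcp_rot: [-0.237, 3.119, 0.043]
ft_force: [1.5, 1.7, 1.2]
opening: 0.501
grasp_force: 0.0
```

```bash
python3 - <<'E'
from h import *
to()
for n in("top","side"):
    im=camera(n);c=get_calibration(n)
    for l,h in(("fuse_carrier",58),("handle",75)):
        for x in silhouettes(n,l)[:2]: print(n,l,np.round(x["pixel"],1),round(x["conf"],2),x["pixels"].sum())
    for p in((0,0,49),(0,0,75),(-31,0,81),(31,0,81),(-35,-22,49),(35,-22,49)): print(proj(c,W(ISO,p)).round(1),end=" ")
    x0,y0=(215,190) if n=="top" else (245,130)
    cv2.imwrite(f"pics/{n}4c.png",cv2.resize(im[y0:y0+100,x0:x0+100],(400,400),interpolation=2))
cv2.imwrite("pics/c4.png",np.hstack([cv2.imread("pics/top4c.png"),cv2.imread("pics/side4c.png")]))
E
```

```text
az 98.7 z [ 0.011  0.029 -1.   ] pos [338.2 215.1 292.4] f [1.5 1.7 1.2] op 0.501 gf 0.0 t 8.5167
top fuse_carrier [265.5 223.2] 0.66 271
top fuse_carrier [262.6 197.6] 0.18 671
top handle [264.9 225.1] 0.58 78
top handle [260.9 198.3] 0.58 659
[268.  223.7] [266.9 223.7] [267.7 232.8] [265.5 214.6] [275.5 233. ] [273.2 212.9] side fuse_carrier [284.8 179.5] 0.68 383
side fuse_carrier [348.2 161.6] 0.18 235
side handle [280.7 346.6] 0.6 268
[283.3 179.8] [282.7 172.9] [272.3 173. ] [292.8 169.6] [273.2 186.1] [296.2 182.2]
```

View pics/c4.png

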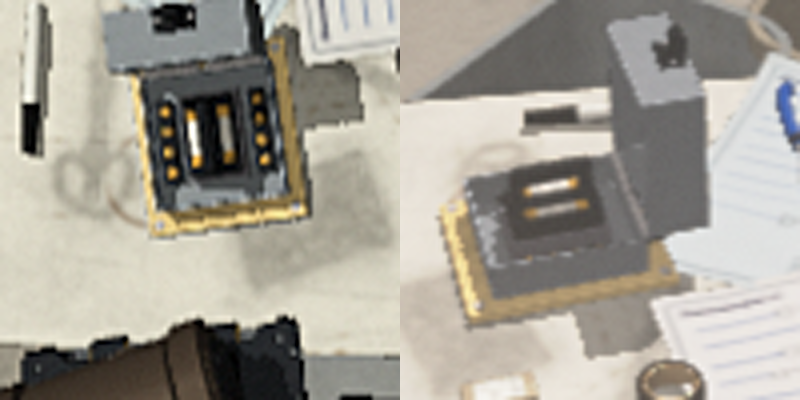

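Both views agree with the model to under 1 px: the fuses centre at top px (267.6,224.3) and side px (283.5,179.5). I'll move over the handle next.

```bash
python3 - <<'E'
from h import *
to(W(ISO,(0,0,150)),W(ISO,(0,0,62)))
E
```

```text
az 98.6 z [ 0.013  0.029 -1.   ] pos [345.1 216.5 292.2] f [ 0.1 -0.6  0.2] op 0.501 gf 0.0 t 8.8167
[-0.155, -0.004, 0.145] 212.0
[-0.154, -0.006, 0.233] 279.0
```

move_arm:
  motion:
    - [[0.5,-0.039,-0.001,0.01,0],[0.5,-0.078,-0.003,0.02,0],[0.5,-0.115,-0.004,0.035,0],[0.5,-0.14,-0.004,0.06,0],[0.5,-0.154,-0.004,0.09,0],[0.5,-0.154,-0.005,0.125,0],[0.5,-0.154,-0.005,0.145,0],[0.5,-0.154,-0.005,0.145,0]]

```text
clock: 9.48
ee_pos: [498.2, 237.9, 145.0]
tcp_rot: [-0.234, 3.125, 0.041]
ft_force: [-0.2, -0.6, -0.3]
opening: 0.499
grasp_force: 0.0
```

```bash
python3 - <<'E'
from h import *
to(W(ISO,(0,0,62)))
E
```

```text
az 98.6 z [ 0.005  0.026 -1.   ] pos [498.2 237.9 145. ] f [-0.2 -0.6 -0.3] op 0.499 gf 0.0 t 9.4833
[-0.002, -0.0, 0.083] 83.0
```

move_arm:
  motion:
    - [[0.5,-0.001,0,0.03,0],[0.5,-0.002,0,0.06,0],[0.5,-0.002,0,0.083,0],[0.05,-0.002,0,0.083,0],[0.05,-0.002,0,0.083,0],[0.05,-0.002,0,0.083,0],[0.05,-0.002,0,0.083,0],[0.05,-0.002,0,0.083,0]]
  force: 25

```text
clock: 10.15
ee_pos: [502.9, 241.6, 68.5]
tcp_rot: [-0.235, 3.115, 0.044]
ft_force: [0.2, 0.0, 0.4]
opening: 0.205
grasp_force: 0.0
```

move_arm:
  motion:
    - [[0.05,0,0,0,0],[0.05,0,0,0,0],[0.05,0,0,0,0]]
  force: 40

```text
clock: 10.4
ee_pos: [502.7, 241.7, 67.9]
tcp_rot: [-0.235, 3.116, 0.044]
ft_force: [-0.5, 1.5, 7.9]
opening: 0.127
grasp_force: 40.0
```

move_arm:
  motion:
    - [[0.3,0,0,0,0],[0.3,-0.0,0,0.003,0],[0.3,0,0,0.005,0],[0.3,0,0,0.005,0],[0.05,0,0,0.005,0],[0.05,0,0,0.005,0],[0.05,0,0,0.005,0],[0.05,0,0,0.005,0]]
  force: 40

```text
clock: 11.07
ee_pos: [502.3, 241.6, 61.9]
tcp_rot: [-0.235, 3.117, 0.044]
ft_force: [1.0, 1.0, -0.2]
opening: 0.123
grasp_force: 40.0
```

```bash
python3 - <<'E'
from h import *
to()
E
```

```text
az 98.6 z [ 0.013  0.029 -0.999] pos [502.3 241.6  61.9] f [ 1.   1.  -0.2] op 0.123 gf 40.0 t 11.0667
```

move_arm:
  motion:
    - [[0.05,0,0,-0.01,0],[0.05,-0.001,0.001,-0.03,0],[0.05,-0.001,0.0015,-0.05,0],[0.05,-0.001,0.002,-0.07,0],[0.05,-0.002,0.003,-0.1,0],[0.05,-0.002,0.003,-0.13,0],[0.05,-0.003,0.004,-0.16,0],[0.05,-0.003,0.005,-0.19,0]]

```text
clock: 11.73
ee_pos: [501.6, 241.2, 254.2]
tcp_rot: [-0.235, 3.117, 0.043]
ft_force: [1.6, -0.4, -2.0]
opening: 0.125
grasp_force: 40.0
```

```bash
python3 - <<'E'
from h import *
to()
im=camera("side");cv2.imwrite("pics/s5.png",cv2.resize(im[90:210,240:360],(600,600),interpolation=2))
E
```

```text
az 98.6 z [ 0.013  0.029 -1.   ] pos [501.6 241.2 254.2] f [ 1.6 -0.4 -2. ] op 0.125 gf 40.0 t 11.7333
```

View pics/s5.png

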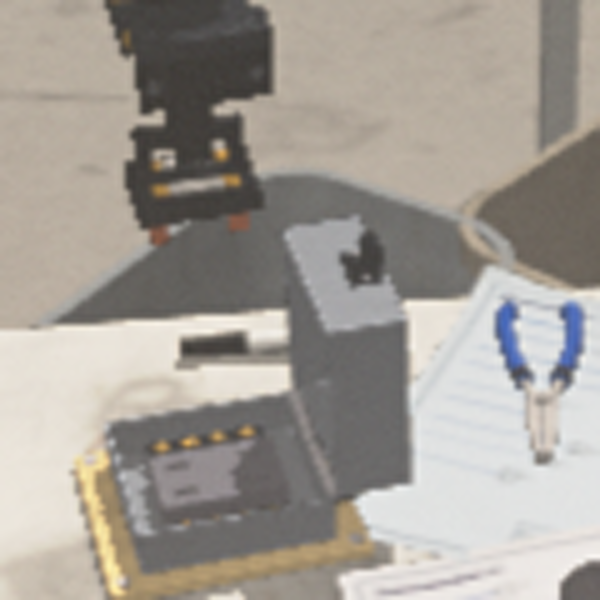

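The carrier is out and held upright: blades at side crop (160,235) and (238,220), cover still open. Now transfer and yaw towards the camera's azimuth, high up.

```bash
python3 - <<'E'
from h import *
to(np.array([555,60,420]))
E
```

```text
az 98.6 z [ 0.02   0.031 -0.999] pos [503.3 241.9 260. ] f [0.8 0.3 4.8] op 0.121 gf 40.0 t 11.7833
[-0.028, -0.183, -0.165] 248.0
```

move_arm:
  motion:
    - [[0.05,-0.001,-0.01,-0.035,6.8],[0.05,-0.005,-0.035,-0.06,13.6],[0.05,-0.009,-0.06,-0.08,20.4],[0.05,-0.013,-0.085,-0.1,27.2],[0.05,-0.017,-0.11,-0.12,34],[0.05,-0.021,-0.135,-0.135,40.8],[0.05,-0.025,-0.16,-0.15,47.6],[0.05,-0.028,-0.183,-0.165,54.2]]

```text
clock: 12.45
ee_pos: [554.8, 58.6, 413.7]
tcp_rot: [1.225, 2.892, 0.049]
ft_force: [1.3, 0.7, -2.0]
opening: 0.122
grasp_force: 40.0
```

```bash
python3 - <<'E'
from h import *
to(np.array([640,-112,560]))
E
```

```text
az 44.1 z [ 0.013  0.029 -1.   ] pos [554.8  58.6 413.7] f [ 1.3  0.7 -2. ] op 0.122 gf 40.0 t 12.45
[-0.18, -0.053, -0.15] 240.0
```

move_arm:
  motion:
    - [[0.05,-0.022,-0.007,-0.018,6.8],[0.05,-0.045,-0.013,-0.037,13.6],[0.05,-0.067,-0.02,-0.056,20.4],[0.05,-0.09,-0.026,-0.075,27.2],[0.05,-0.112,-0.033,-0.094,34],[0.05,-0.135,-0.04,-0.112,40.8],[0.05,-0.157,-0.046,-0.131,47.6],[0.05,-0.18,-0.053,-0.15,53.9]]

```text
clock: 13.12
ee_pos: [640.9, -110.7, 560.2]
tcp_rot: [-2.393, -2.014, -0.044]
ft_force: [-0.4, -0.3, -1.7]
opening: 0.122
grasp_force: 40.0
```

```bash
python3 - <<'E'
from h import *
to(); print(get_obs()["joint_positions"].round(3) if hasattr(get_obs()["joint_positions"],"round") else get_obs()["joint_positions"])
E
```

```text
az -9.8 z [ 0.013  0.029 -1.   ] pos [ 640.9 -110.7  560.2] f [-0.4 -0.3 -1.7] op 0.122 gf 40.0 t 13.1167
[-0.286  0.43   0.788  0.033  1.92  -0.103]
```

move_arm:
  motion:
    - [[0.05,0,0.04,0,0],[0.05,0,0.08,0,0],[0.05,0,0.12,0,0],[0.05,0,0.16,0,0],[0.05,0,0.2,0,0],[0.05,0,0.24,0,0],[0.05,0,0.28,0,0],[0.05,0,0.32,0,0]]

```text
clock: 13.78
ee_pos: [811.5, -137.4, 505.4]
tcp_rot: [2.392, 2.025, 0.071]
ft_force: [-0.7, 0.1, -0.4]
opening: 0.12
grasp_force: 40.0
```

```bash
python3 - <<'E'
from h import *
to(); print(np.round(get_obs()["joint_positions"],3))
E
```

```text
az -9.5 z [ 0.039  0.024 -0.999] pos [ 811.5 -137.4  505.4] f [-0.7  0.1 -0.4] op 0.12 gf 40.0 t 13.7833
[-0.259  0.887  0.047  0.041  2.175 -0.07 ]
```

move_arm:
  motion:
    - [[0.05,0,0.037,-0.018,0],[0.05,0,0.074,-0.036,0],[0.05,0,0.111,-0.054,0],[0.05,0,0.148,-0.072,0],[0.05,0,0.185,-0.09,0],[0.05,0,0.222,-0.108,0],[0.05,0,0.259,-0.126,0],[0.05,0,0.296,-0.144,0]]

```text
clock: 14.45
ee_pos: [829.0, -141.0, 488.8]
tcp_rot: [2.379, 2.013, 0.094]
ft_force: [0.3, -0.6, -2.3]
opening: 0.124
grasp_force: 40.0
```

```bash
python3 - <<'E'
from h import *
to(); print(np.round(get_obs()["joint_positions"],3))
E
```

```text
az -9.6 z [ 0.061  0.021 -0.998] pos [ 829.  -141.   488.8] f [ 0.3 -0.6 -2.3] op 0.124 gf 40.0 t 14.45
[-0.259  0.908  0.048  0.043  2.132 -0.069]
```

move_arm:
  motion:
    - [[0.05,0,2,-0.6,0],[0.05,0,2,-0.6,0],[0.05,0,2,-0.6,0],[0.05,0,2,-0.6,0]]

```text
clock: 14.78
ee_pos: [854.8, -145.3, 459.0]
tcp_rot: [2.365, 2.001, 0.118]
ft_force: [-0.9, -0.2, -2.1]
opening: 0.123
grasp_force: 40.0
```

```bash
python3 - <<'E'
from h import *
to(); print(np.round(get_obs()["joint_positions"],3))
E
```

```text
az -9.6 z [ 0.085  0.017 -0.996] pos [ 854.8 -145.3  459. ] f [-0.9 -0.2 -2.1] op 0.123 gf 40.0 t 14.7833
[-0.257  0.943  0.049  0.044  2.072 -0.067]
```

move_arm:
  motion:
    - [[0.05,0,2,-1.1,0],[0.05,0,2,-1.1,0],[0.05,0,2,-1.1,0],[0.05,0,2,-1.1,0],[0.05,0,2,-1.1,0],[0.05,0,2,-1.1,0],[0.05,0,2,-1.1,0],[0.05,0,2,-1.1,0]]

```text
clock: 15.45
ee_pos: [857.7, -147.5, 466.5]
tcp_rot: [2.349, 1.986, 0.145]
ft_force: [0.2, -0.6, -2.4]
opening: 0.122
grasp_force: 40.0
```

```bash
python3 - <<'E'
from h import *
to(); print(np.round(get_obs()["joint_positions"],3))
E
```

```text
az -9.7 z [ 0.112  0.013 -0.994] pos [ 857.7 -147.5  466.5] f [ 0.2 -0.6 -2.4] op 0.122 gf 40.0 t 15.45
[-0.259  0.936  0.048  0.046  2.052 -0.068]
```

move_arm:
  motion:
    - [[0.05,0,2,-0.6,0],[0.05,0,2,-0.6,0],[0.05,0,2,-0.6,0],[0.05,0,2,-0.6,0],[0.05,0,2,-0.6,0],[0.05,0,2,-0.6,0],[0.05,0,2,-0.6,0],[0.05,0,2,-0.6,0]]

```text
clock: 16.12
ee_pos: [887.8, -152.4, 429.4]
tcp_rot: [2.333, 1.971, 0.17]
ft_force: [-0.8, -0.3, -0.6]
opening: 0.121
grasp_force: 40.0
```

move_arm:
  motion:
    - [[0.05,0,2,-0.6,0],[0.05,0,2,-0.6,0],[0.05,0,2,-0.6,0],[0.05,0,2,-0.6,0],[0.05,0,2,-0.6,0],[0.05,0,2,-0.6,0],[0.05,0,2,-0.6,0],[0.05,0,2,-0.6,0]]

```text
clock: 16.78
ee_pos: [907.3, -155.8, 408.8]
tcp_rot: [2.315, 1.956, 0.197]
ft_force: [-0.3, -0.1, -2.0]
opening: 0.126
grasp_force: 40.0
```

```bash
python3 - <<'E'
from h import *
to(); print(np.round(get_obs()["joint_positions"],3))
E
```

```text
az -9.8 z [ 0.165  0.004 -0.986] pos [ 907.3 -155.8  408.8] f [-0.3 -0.1 -2. ] op 0.126 gf 40.0 t 16.7833
[-0.255  1.005  0.048  0.049  1.928 -0.067]
```

move_arm:
  motion:
    - [[0.05,0,2,-1,0]]

```text
clock: 16.87
ee_pos: [910.5, -156.6, 413.6]
tcp_rot: [2.303, 1.945, 0.216]
ft_force: [0.5, -0.2, -2.1]
opening: 0.123
grasp_force: 40.0
```

move_arm:
  motion:
    - [[0.05,0,2,-1,0]]

```text
clock: 16.95
ee_pos: [913.2, -157.4, 423.7]
tcp_rot: [2.285, 1.929, 0.242]
ft_force: [-0.3, 0.1, -1.1]
opening: 0.121
grasp_force: 40.0
```

move_arm:
  motion:
    - [[0.05,0,2,-1,0],[0.05,0,2,-1,0]]

```text
clock: 17.12
ee_pos: [912.8, -158.0, 440.4]
tcp_rot: [2.266, 1.912, 0.27]
ft_force: [-0.6, 0.4, -1.1]
opening: 0.12
grasp_force: 40.0
```

move_arm:
  motion:
    - [[0.05,0,2,-1,0],[0.05,0,2,-1,0]]

```text
clock: 17.28
ee_pos: [912.2, -158.5, 454.6]
tcp_rot: [2.249, 1.897, 0.293]
ft_force: [-0.1, -0.1, -1.4]
opening: 0.121
grasp_force: 40.0
```

```bash
python3 - <<'E'
from h import *
to(); print(np.round(get_obs()["joint_positions"],3))
E
```

```text
az -10.0 z [ 0.268 -0.014 -0.963] pos [ 912.2 -158.5  454.6] f [-0.1 -0.1 -1.4] op 0.121 gf 40.0 t 17.2833
[-0.26   0.959  0.048  0.058  1.868 -0.066]
```

move_arm:
  motion:
    - [[0.05,0,2,-0.5,0]]

```text
clock: 17.37
ee_pos: [917.7, -159.5, 457.5]
tcp_rot: [2.233, 1.883, 0.314]
ft_force: [-0.1, -1.4, -0.3]
opening: 0.124
grasp_force: 40.0
```

move_arm:
  motion:
    - [[0.05,0,2,-0.5,0]]

```text
clock: 17.45
ee_pos: [924.5, -160.7, 458.4]
tcp_rot: [2.218, 1.869, 0.335]
ft_force: [-0.1, 0.7, -1.7]
opening: 0.123
grasp_force: 40.0
```

move_arm:
  motion:
    - [[0.05,0,2,-0.5,0]]

```text
clock: 17.53
ee_pos: [930.1, -161.9, 460.8]
tcp_rot: [2.203, 1.856, 0.355]
ft_force: [0.0, -0.2, -1.7]
opening: 0.124
grasp_force: 40.0
```

move_arm:
  motion:
    - [[0.05,0,2,-0.5,0]]

```text
clock: 17.62
ee_pos: [934.9, -162.9, 465.1]
tcp_rot: [2.188, 1.842, 0.376]
ft_force: [0.6, 0.2, -2.2]
opening: 0.123
grasp_force: 40.0
```

move_arm:
  motion:
    - [[0.05,0,2,-0.5,0]]

```text
clock: 17.7
ee_pos: [939.2, -163.9, 470.5]
tcp_rot: [2.171, 1.828, 0.397]
ft_force: [-0.4, -0.1, -1.5]
opening: 0.119
grasp_force: 40.0
```

```bash
python3 - <<'E'
from h import *
to(); print(np.round(get_obs()["joint_positions"],3))
E
```

```text
az -10.2 z [ 0.38  -0.033 -0.925] pos [ 939.2 -163.9  470.5] f [-0.4 -0.1 -1.5] op 0.119 gf 40.0 t 17.7
[-0.261  0.953  0.049  0.067  1.754 -0.064]
```

move_arm:
  motion:
    - [[0.05,0,2,-0.5,0]]

```text
clock: 17.78
ee_pos: [943.0, -164.7, 477.0]
tcp_rot: [2.155, 1.813, 0.417]
ft_force: [-0.1, -0.3, -1.7]
opening: 0.12
grasp_force: 40.0
```

move_arm:
  motion:
    - [[0.05,0,2,-0.5,0]]

```text
clock: 17.87
ee_pos: [946.4, -165.6, 484.2]
tcp_rot: [2.138, 1.798, 0.437]
ft_force: [0.0, -0.0, -1.7]
opening: 0.123
grasp_force: 40.0
```

move_arm:
  motion:
    - [[0.05,0,2,-0.5,0]]

```text
clock: 17.95
ee_pos: [949.3, -166.4, 492.0]
tcp_rot: [2.122, 1.783, 0.457]
ft_force: [0.2, 0.2, -2.5]
opening: 0.123
grasp_force: 40.0
```

move_arm:
  motion:
    - [[0.05,0,2,-0.5,0]]

```text
clock: 18.03
ee_pos: [951.7, -167.1, 500.4]
tcp_rot: [2.105, 1.769, 0.477]
ft_force: [0.6, -0.5, -2.8]
opening: 0.124
grasp_force: 40.0
```

move_arm:
  motion:
    - [[0.05,0,2,-0.5,0]]

```text
clock: 18.12
ee_pos: [953.7, -167.7, 509.4]
tcp_rot: [2.088, 1.754, 0.496]
ft_force: [-0.3, -0.2, -2.3]
opening: 0.124
grasp_force: 40.0
```

```bash
python3 - <<'E'
from h import *
to(); print(np.round(get_obs()["joint_positions"],3))
c,s=np.cos(ST[2]),np.sin(ST[2]); vx=np.array([c,s,0]);vy=np.array([-s,c,0])
cz=-.5*vx+[0,0,.866]; M=st()[1].as_matrix()
print("ang z",np.degrees(np.arccos(-M[:,2]@cz)),"err comps x,y",M[:,2]@vx,M[:,2]@vy,"toolx.vy",np.degrees(np.arccos(abs(M[:,0]@vy))))
E
```

```text
az -10.5 z [ 0.489 -0.053 -0.87 ] pos [ 953.7 -167.7  509.4] f [-0.3 -0.2 -2.3] op 0.124 gf 40.0 t 18.1167
[-0.264  0.924  0.048  0.076  1.659 -0.064]
ang z 1.8915692767917833 err comps x,y 0.4912606960447528 0.030813955183603935 toolx.vy 1.8663957874719401
```

```bash
cat >> h.py <<'E'
VIEW=W(ST,(-10,0,199.6))
def goal():
    return VIEW-47*st()[1].as_matrix()[:,2]
E
python3 - <<'E'
from h import *
g=goal();print(g)
to(g+[10,0,90],g)
E
```

```text
[493.54690441 -92.09640625 240.51196602]
az -10.5 z [ 0.489 -0.053 -0.87 ] pos [ 953.7 -167.7  509.4] f [-0.3 -0.2 -2.3] op 0.124 gf 40.0 t 18.1167
[-0.005, -0.485, -0.069] 490.0
[-0.01, -0.538, 0.005] 538.0
```

move_arm:
  motion:
    - [[0.05,0,-0.03,-0.004,0],[0.05,-0.001,-0.065,-0.01,0],[0.05,-0.001,-0.1,-0.015,0],[0.05,-0.001,-0.138,-0.02,0],[0.05,-0.002,-0.176,-0.025,0],[0.05,-0.002,-0.214,-0.03,0],[0.05,-0.003,-0.252,-0.036,0],[0.05,-0.003,-0.29,-0.041,0]]

```text
clock: 18.78
ee_pos: [735.6, -131.1, 424.0]
tcp_rot: [2.088, 1.754, 0.496]
ft_force: [0.3, 0.0, -2.3]
opening: 0.126
grasp_force: 40.0
```

move_arm:
  motion:
    - [[0.05,0,-0.038,-0.005,0],[0.05,0,-0.076,-0.01,0],[0.05,-0.001,-0.11,-0.016,0],[0.05,-0.001,-0.145,-0.021,0],[0.05,-0.002,-0.175,-0.025,0],[0.05,-0.002,-0.195,-0.028,0],[0.05,-0.002,-0.195,-0.028,0]]

```text
clock: 19.37
ee_pos: [553.5, -100.3, 352.6]
tcp_rot: [2.09, 1.755, 0.494]
ft_force: [1.3, -0.3, -0.1]
opening: 0.122
grasp_force: 40.0
```

```bash
python3 - <<'E'
from h import *
to(goal()); print(np.round(get_obs()["joint_positions"],3))
E
```

```text
az -10.5 z [ 0.487 -0.053 -0.872] pos [ 553.5 -100.3  352.6] f [ 1.3 -0.3 -0.1] op 0.122 gf 40.0 t 19.3667
[-0.005, -0.107, 0.068] 127.0
[-0.355  0.099  1.847  0.186  0.704 -0.293]
```

move_arm:
  motion:
    - [[0.05,-0.001,-0.025,0.008,0],[0.05,-0.002,-0.05,0.018,0],[0.05,-0.003,-0.075,0.03,0],[0.05,-0.004,-0.098,0.042,0],[0.05,-0.005,-0.107,0.055,0],[0.05,-0.005,-0.107,0.062,0],[0.05,-0.005,-0.107,0.066,0],[0.05,-0.005,-0.107,0.066,0]]

```text
clock: 20.03
ee_pos: [497.8, -93.0, 243.2]
tcp_rot: [2.089, 1.755, 0.495]
ft_force: [-0.4, -0.2, -2.0]
opening: 0.123
grasp_force: 40.0
```

```bash
python3 - <<'E'
from h import *
to(goal()); print(np.round(get_obs()["joint_positions"],3))
ims=[]
for n,(x0,y0) in(("top",(290,150)),("side",(270,150))):
    im=camera(n);c=get_calibration(n);print(n,proj(c,VIEW).round(1),proj(c,W(ST,(40,0,113))).round(1))
    ims.append(cv2.resize(im[y0:y0+130,x0:x0+100],(400,520),interpolation=2))
cv2.imwrite("pics/c6.png",np.hstack(ims))
E
```

```text
az -10.5 z [ 0.488 -0.053 -0.871] pos [497.8 -93.  243.2] f [-0.4 -0.2 -2. ] op 0.123 gf 40.0 t 20.0333
[0.0, -0.005, 0.0] 5.0
[-0.389  0.139  2.133  0.359  0.397 -0.515]
top [369.3 221.6] [369.9 206.9]
side [291.8 215.8] [314.6 243.5]
```

View pics/c6.png

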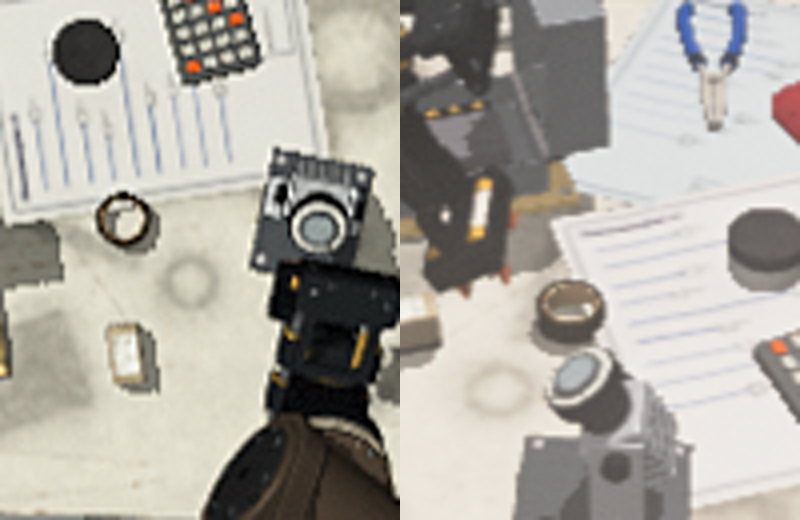

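The side view shows blade tips at crop (515,215), (505,275) and (465,292). Their centre is about px (292.5,213) against the wanted (291.8,215.8), and the blades face the lens. One last 4 mm trim and settle.

move_arm:
  motion:
    - [[0.05,0,-0.002,0,0],[0.05,0,-0.002,0,0],[0.05,0,-0.002,0,0],[0.05,0,-0.002,0,0],[0.05,0,-0.002,0,0],[0.05,0,-0.002,0,0]]

```text
clock: 20.63
ee_pos: [494.7, -92.2, 241.9]
tcp_rot: [2.09, 1.755, 0.495]
ft_force: [0.1, 0.8, -2.1]
opening: 0.124
grasp_force: 40.0
```

```bash
python3 - <<'E'
from h import *
to(goal()); print(get_obs()["qvel"])
E
```

```text
az -10.5 z [ 0.487 -0.053 -0.872] pos [494.7 -92.2 241.9] f [ 0.1  0.8 -2.1] op 0.124 gf 40.0 t 20.6333
[-0.0, -0.002, 0.001] 2.0
[ 5.58028317e-04  2.29151527e-03  2.01342365e-03 -6.66629197e-04
  1.21226157e-05 -3.99190163e-04]
```

```bash
python3 -c "
from bench import *
print(job_done())"
```

```text
the job is handed in; nothing more can be done
None
```

I handed the job in at about 20.6 s of the 48 s, but no verdict came back. The cover is open at about 1.6 rad, and the carrier is held by its handle in front of the lens. By my estimates its blade tips are a few mm from the view point and its axis is about 2° off the optical axis.

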